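# Fire the automatic centre punch through the marking jig

### The job

Mark the sheet under the jig for drilling: take the automatic punch from its wooden stand, put its nose through the small guide hole of the jig's plate down onto the sheet, and press it upright and straight down until its spring trips with a snap and the pin in its cap jumps up; then stop, do not ram it hard against its stop. Fire it nowhere else. Then hang the punch back in its stand as it was, let go, and leave the other things on the bench alone.

Things in the scene. Friction and masses are not known exactly. Their poses are not given: they have to be found in the camera images.
- punch: automatic centre punch, metal, 139 mm long, 0.22 kg. Origin at the point of its nose (relaxed), z up its axis to the cap. Nose: 6 mm rod with a conical point, sticking 32 mm out. Body: cone 9 to 14 mm wide at 32 to 42 mm, then 14 mm in diameter up to a 24 mm collar at 72 to 76 mm. At the start it hangs by the collar in the stand, nose down, its point 6 mm above the bench
- handle (a point): middle of the punch's brass handle, 102 mm above the nose point, where to grip: round, 16 mm in diameter, from 76 to 128 mm above the nose point; above it the cap, 20 mm in diameter, up to 136 mm, with a 3 mm pin
- nose_tip (a point): the point of the punch's nose; it moves with the nose, which is pushed up into the punch. The resistance starts at about 3 N and rises to about 12 N at 3.5 mm of travel; there the spring trips and the resistance drops by half at once. Pressed on, it rises again; hard stop at 9 mm. Unloaded, the nose comes back out
- trip_pin (a point): top of a small steel pin, 6 mm in diameter, in the punch's cap: 139 mm above the nose point at rest, 3 mm proud of the cap; under load it first creeps up 1 mm, then jumps up by about 5 mm when the spring trips (3.5 mm counts) and goes back when the nose is unloaded
- stand: plywood block, 80 x 80 x 78 mm, fixed to the bench, origin at the centre of its underside, z up; an 18 mm hole goes right down through its middle
- stand_hole0 (a point): centre of the mouth of the stand's hole, 78 mm above the bench
- jig: marking jig fixed to the bench, 160 mm (its x) by 115 mm (its y), origin at the centre of its underside, z up. Steel plate 150 x 110 x 6 mm on four posts, top face 52 mm above the bench; black screw heads, 16 mm wide and 7 mm high, at the corners. The plate has a small guide hole (8.5 mm, dark ring around it) at x -30, y 15 mm and a larger round window (25 mm) at x 30, y -12 mm
- guide_hole (a point): centre of the mouth of the small guide hole, in the plate's top face, 52 mm above the bench. Under the plate lies an aluminium sheet, 190 x 80 x 3 mm, sticking out at both ends; it is set higher or lower each time: its top is somewhere from 6 to 20 mm below the plate's top, to be found by touch
- jar: small clear jar with a white lid, 36 mm in diameter, 55 mm tall, upright; bystander; origin at the centre of its underside
- meter: black hand-held meter lying flat, 75 x 140 x 37 mm; bystander; origin at the centre of its underside
- cells: black holder with two cells, 60 x 35 x 22 mm; bystander; origin at the centre of its underside
There are look-alikes about, which are no part of the job. Of the things that look like the jig, the middle-sized one is meant.

How it is judged:
By the outcome, as a careful person would: the job done as asked, in the order asked, and still so for the second after the job is handed in, with the robot touching nothing.
It also fails if it takes over 61 s, if anything falls off the work surface, if the arm or the gripper's body presses on something with over 40 N, if the wrist force passes 120 N, or if a joint passes its speed limit or range.

### The arm

A 6-joint arm with a two-finger parallel gripper is mounted at the origin on the work surface. World frame = base frame: x ahead of the robot, y to its left, z up, the work surface at z = 0. Lengths are in m, angles in degrees, forces in N, time in s.
With the tool pointing down it reaches from about 0.375 to 0.75 m from the base axis. Payload 9 kg.
Tool frame: the origin (TCP) lies where the fingers leave the gripper's body, on its centre line; the fingertips stand 73 mm ahead of it and the grasp point (between the pads) lies 54 mm ahead of it (robot.tip_reach is the distance from the TCP to the fingertips, in m); z points along the fingers, y is the line along which they close (so a half turn about z gives the same grasp; the last joint's range is limited). The gripper opens to 85 mm and grips with 20 to 120 N. Pads are 22 mm wide; open, the fingers measure 114 mm over their backs; the gripper's body (76 mm by 85 mm) begins 54 mm behind the grasp point. The pads swing forward as they close: fully open they stand 13 mm farther back than shut.
Start: joints at [-84.15, 5.964, 5.575, 89.605, 0, 77.527], TCP at [0.189, -0.57, 0.304] pointing down, gripper open.
Joint ranges: [-171.21, 171.21], [-48.23, 106.86], [-62.78, 66.21], [-105.2, 120.99], [-86.42, 89.51], [-180, 180]. Speed limits (degrees/s): [127.2, 127.2, 147.25, 180, 180, 180].

### API

Orientations are given as [roll, pitch, yaw] about the fixed x, y, z axes, in that order (R = Rz(yaw) Ry(pitch) Rx(roll)).
In Python, from plant import robot gives the robot as it stands. Calls block until the motion is done:
- robot.move_pose(position, orientation): joint-space move of the TCP to a pose.
- robot.line_to(position, vel=0.15, rotation=None, guard=None): straight line of the TCP; rotation=None keeps the orientation; vel is the mean speed in m/s. With guard (N) it stops when the force on the tool has changed by that much, and returns True; else False.
- robot.goto_joints(angles): joint-space move.
- robot.set_gripper(opening): finger opening in m; the grip force is fixed at half the most; returns when the fingers have stopped.
- robot.pause(seconds).
- robot.ik(position, orientation): joint angles nearest the present ones, or None.
- robot.observe(): the state.
- robot.grab_frame(name): name is "scene" or "side" or "wrist"; returns the picture (384x512x3 uint8, blue, green, red); there is no depth.
- robot.get_calibration(name): a dict with "vertical_fov" (degrees; the focal length in pixels is half the picture's height over the tangent of half this angle, whatever the lens; pixels are square), "cx", "cy" (the principal point, pixels), "rvec" (rotation vector, rad) and "tvec" (3), from world to camera coordinates, as OpenCV has them. Camera axes: x right, y down, z forward; pixel columns grow to the right and rows downward; lengths in m; the calibration is good to about 2 mm. The wrist camera is an equidistant fisheye: a pixel r from the principal point sees the ray r / f radians off the axis. A picture is of the moment at which its call begins: read the wrist's pose just before it. get_calibration takes no time and is no camera call; for the wrist camera it gives the pose at the moment of the call.
A pose or a line that the arm cannot do raises robot.IKError and nothing moves.
- robot.job_done(): hands the job in; it is judged then, once.
The state is a dict: "time": time; "q": joint angles; "qvel": joint speeds; "joint_torque": joint torques, N m; "tool_pos": TCP position; "tcp_rot": TCP orientation; "ft_force": force on the tool from outside, world axes, zero at the start; "torque": the same for the moment, N m; "gripper_width": finger opening in m; "gripper_force": force on a finger pad.
Only numpy, scipy, OpenCV 4.12 (cv2) and the standard library are available. Lean on these libraries where they do the work, as an engineer would, in place of code of your own. Each camera call takes 0.05 s, during which the arm holds its last target. There are 200 camera calls.

## Working session

There is one attempt and no reset: what is moved stays moved. The work goes in short steps, each a Python script; the robot and the scene stay as the last script left them, time stands still between calls to the robot, and variables do not carry over. Pictures are saved under pics/ and viewed, at most 10 in all, crops included, and the job is handed in when it is done.

```bash
mkdir -p pics; ls; cat > h.py <<'E'
import numpy as np, cv2
from plant import robot
def K(c): 
    f=192/np.tan(np.radians(c["vertical_fov"])/2); return f,c["cx"],c["cy"]
def ray(c,u,v,fish=False):
    f,cx,cy=K(c); R=cv2.Rodrigues(np.array(c["rvec"],float))[0]; t=np.array(c["tvec"],float).ravel()
    d=np.array([(u-cx)/f,(v-cy)/f,1.])
    if fish:
        r=np.hypot(u-cx,v-cy)/f; d=np.array([np.sin(r)*(u-cx)/f/max(r,1e-9),np.sin(r)*(v-cy)/f/max(r,1e-9),np.cos(r)])
    return -R.T@t, R.T@d
def onz(c,u,v,z,fish=False):
    o,d=ray(c,u,v,fish); return o+d*(z-o[2])/d[2]
def proj(c,p,fish=False):
    f,cx,cy=K(c); R=cv2.Rodrigues(np.array(c["rvec"],float))[0]; q=R@np.array(p,float)+np.array(c["tvec"],float).ravel()
    if fish:
        th=np.arctan2(np.hypot(q[0],q[1]),q[2]); n=np.hypot(q[0],q[1])+1e-12; return np.array([cx+f*th*q[0]/n,cy+f*th*q[1]/n])
    return np.array([cx+f*q[0]/q[2],cy+f*q[1]/q[2]])
def snap(name,fn):
    c=robot.get_calibration(name); im=robot.grab_frame(name); cv2.imwrite("pics/"+fn,im); return c,im
E
python3 - <<'E'
from h import *
a=snap("scene","s0.png"); b=snap("side","d0.png")
w=snap("wrist","w0.png")
for n,x in zip("sdw",(a,b,w)): print(n,{k:np.round(v,3) for k,v in x[0].items()}, np.round(ray(x[0],256,192)[0],3))
cv2.imwrite("pics/both.png",np.hstack([a[1],b[1]])) 
o=robot.observe(); print(o)
E
```

```text
pics
s {'vertical_fov': np.float64(53.356), 'cx': np.float64(259.505), 'cy': np.float64(191.233), 'rvec': array([ 1.578,  1.852, -0.848]), 'tvec': array([ 0.192, -0.248,  1.51 ])} [1.329e+00 1.000e-03 7.810e-01]
d {'vertical_fov': np.float64(45.678), 'cx': np.float64(256.695), 'cy': np.float64(193.582), 'rvec': array([ 2.217, -0.256,  0.133]), 'tvec': array([-0.537,  0.096,  0.992])} [ 0.352 -0.83   0.685]
w {'vertical_fov': np.float64(65.706), 'cx': np.float64(255.292), 'cy': np.float64(192.653), 'rvec': array([-2.337,  1.685,  0.263]), 'tvec': array([-0.6  , -0.041,  0.378])} [ 0.261 -0.545  0.372]
{'time': 0.15, 'q': array([-8.41503179e+01,  5.99314450e+00,  5.53759913e+00,  8.96036340e+01,
        1.32942876e-03,  7.75262248e+01]), 'qvel': array([ 0.09720031, -0.03574275,  0.12308674,  0.208588  , -0.02262256,
        0.0119015 ]), 'joint_torque': array([ 5.64317088e-03, -5.57360601e+01,  5.04004419e+01,  1.27399602e-02,
       -2.91450915e-04, -8.52140971e-06]), 'tool_pos': array([ 0.18862016, -0.56939962,  0.30327946]), 'tcp_rot': array([-1.79942505e+02, -1.40803566e-02,  1.83234495e+01]), 'ft_force': array([-0.84879504,  0.1754359 ,  0.22052594]), 'torque': array([ 0.01707712, -0.0068769 , -0.00065664]), 'gripper_force': 0.0, 'gripper_width': 0.08516729544151601}
```

View pics/s0.png

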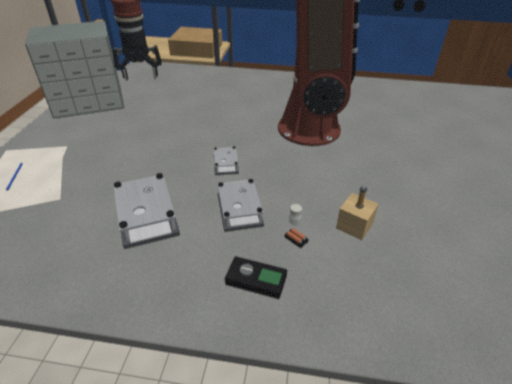

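View pics/d0.png

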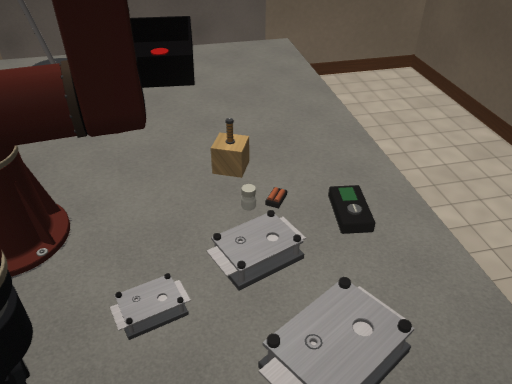

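Scene: the middle jig is at (240,203) with its guide hole at about (243,190). The stand and punch are at (357,215), cap at (363,188). In the side view the guide hole is at (240,240) and the cap at (229,121). I'll triangulate these points.

```bash
python3 - <<'E'
from h import *
s=robot.get_calibration("scene"); d=robot.get_calibration("side")
def tri(p,q):
    (o1,d1),(o2,d2)=ray(s,*p),ray(d,*q)
    A=np.stack([d1,-d2],1); x=np.linalg.lstsq(A,o2-o1,rcond=None)[0]
    return np.round((o1+d1*x[0]+o2+d2*x[1])/2,4),np.linalg.norm(o1+d1*x[0]-o2-d2*x[1])
print("cap",tri((363,188),(229.5,121)), onz(s,363,188,.142),onz(d,229.5,121,.142))
print("gh",tri((243,190),(240,240)), onz(s,243,190,.052),onz(d,240,240,.052))
print("win",onz(s,237,207,.052),onz(d,273,238,.052))
for n,L in(("s",[(222,189),(251,182),(227,216),(260,209)]),("d",[(217,237),(271,213.5),(297.5,238.5),(241.5,265)])):
    for p in L: print(n,p,onz(s if n=="s" else d,*p,.057).round(4))
print("jar",onz(s,296,208,.055),"cells",onz(s,297,238,.02),"meter",onz(s,256,276,.03))
for n,(x0,x1,y0,y1),fn in(("s0",(320,400,170,250),"a"),):pass
a=cv2.imread("pics/s0.png");b=cv2.imread("pics/d0.png")
r=lambda i,x,y,w:cv2.resize(i[y:y+w,x:x+w],(390,390),interpolation=cv2.INTER_CUBIC)
cv2.imwrite("pics/c.png",np.hstack([r(a,210,165,65),r(b,205,195,110)]))
E
```

```text
cap (array([0.5194, 0.1601, 0.1394]), np.float64(0.002922854298581681)) [0.52064785 0.16047335 0.142     ] [0.51900554 0.15281732 0.142     ]
gh (array([ 0.4763, -0.1715,  0.051 ]), np.float64(0.0016702789172918574)) [ 0.47646229 -0.17079939  0.052     ] [ 0.47647028 -0.17348399  0.052     ]
win [ 0.55259285 -0.17363596  0.052     ] [ 0.54254599 -0.18271446  0.052     ]
s (222, 189) [ 0.4882 -0.2316  0.057 ]
s (251, 182) [ 0.4412 -0.1528  0.057 ]
s (227, 216) [ 0.598  -0.1921  0.057 ]
s (260, 209) [ 0.5553 -0.1077  0.057 ]
d (217, 237) [ 0.4323 -0.1598  0.057 ]
d (271, 213.5) [ 0.5565 -0.1134  0.057 ]
d (297.5, 238.5) [ 0.5885 -0.2002  0.057 ]
d (241.5, 265) [ 0.4645 -0.2457  0.057 ]
jar [ 0.53231987 -0.00893437  0.055     ] cells [0.61302842 0.00288804 0.02      ] meter [ 0.76304163 -0.08516501  0.03      ]
```

View pics/c.png

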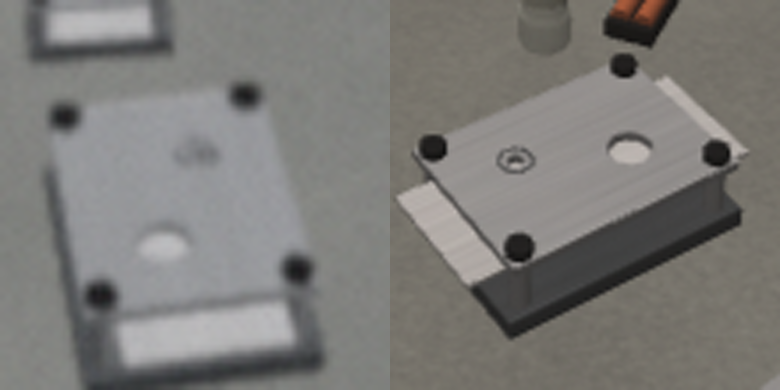

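Scene crop (zoomed): the ringed guide hole is towards the base, near post (251,182). Both views give about (0.4765,-0.172), consistent with the jig layout. Next I'll refine this from close up with the wrist camera.

```bash
python3 - <<'E'
from h import *
robot.move_pose([0.552,-0.172,0.20],[180,0,180])
c1,j=snap("wrist","wj.png"); o=robot.observe(); print(o["time"],o["tool_pos"],o["tcp_rot"],o["q"].round(1))
np.save("c1.npy",c1,allow_pickle=True)
robot.move_pose([0.595,0.157,0.27],[180,0,180])
c2,p=snap("wrist","wp.png"); o=robot.observe(); print(o["time"],o["tool_pos"],o["tcp_rot"],o["q"].round(1))
np.save("c2.npy",c2,allow_pickle=True)
g=proj(c1,[.4765,-.172,.052],1); k=proj(c2,[.52,.157,.145],1); print(g,k)
def r(i,g,w): x,y=int(g[0]-w/2),int(g[1]-w/2); return x,y,cv2.resize(i[y:y+w,x:x+w],(400,400),interpolation=cv2.INTER_CUBIC)
A=r(j,g,80);B=r(p,k,100); print(A[:2],B[:2]); cv2.imwrite("pics/c2.png",np.hstack([A[2],B[2]]))
E
```

```text
2.175 [ 0.55190844 -0.17276087  0.20017258] [-1.79984450e+02  1.25884785e-02  1.79902795e+02] [-30.3   2.5  -8.8  78.7  -0.  -30.2]
3.5083 [0.59515571 0.15563411 0.26952814] [-1.79983087e+02 -3.56020189e-02  1.79902365e+02] [ 2.5  8.4  4.6 86.3 -0.   2.6]
[256.61563439 105.35472771] [257.55278901 106.45365438]
(216, 65) (207, 56)
```

View pics/c2.png

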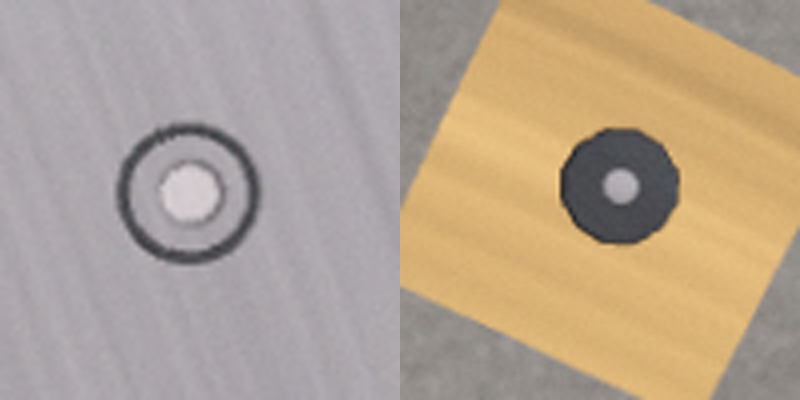

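Left crop: the guide hole ring is centred at pixel (253.4,103.4). Right crop: pin and cap are concentric at (261.9,102.1). Next I'll compute both positions, then grasp.

```bash
python3 - <<'E'
from h import *
c1=np.load("c1.npy",allow_pickle=True).item();c2=np.load("c2.npy",allow_pickle=True).item()
h=onz(c1,253.4,103.4,.052,1);p=onz(c2,261.9,102.1,.145,1); print(h,p)
if abs(p[0]-.52)<.008 and abs(p[1]-.156)<.008:
    robot.move_pose([p[0],p[1],.27],[180,0,180])
    robot.line_to([p[0],p[1],.164],vel=.12,guard=8)
    o=robot.observe(); print(o["time"],o["tool_pos"],o["ft_force"])
    robot.set_gripper(0.0)
    o=robot.observe(); print(o["time"],o["tool_pos"],o["tcp_rot"],o["ft_force"],o["gripper_width"],o["gripper_force"])
    c,i=snap("wrist","wg.png"); s,j=snap("side","dg.png")
    cv2.imwrite("pics/g.png",np.hstack([cv2.resize(i,(533,400)),cv2.resize(j[80:200,190:270],(267,400))]))
E
```

```text
[ 0.4750735  -0.17431011  0.052     ] [0.51716086 0.15977998 0.145     ]
4.95 [0.5176778  0.1597901  0.16483258] [-0.23470471 -0.08609235  0.52460853]
5.6 [0.51724231 0.1598889  0.16423021] [ 1.79983982e+02  1.72723294e-02 -1.79994628e+02] [-0.50790839  0.78882724  2.09018224] 0.015150898673368492 58.29531669616699
```

View pics/g.png

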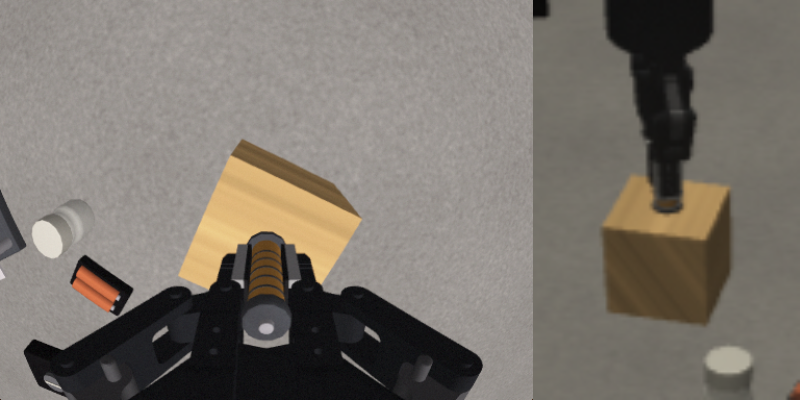

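The wrist view shows the handle gripped centrally between the pads, with the collar seated on the stand. Next I'll lift, carry it over the hole and look again.

```bash
python3 - <<'E'
from h import *
robot.line_to([.5172,.1599,.275],vel=.12)
o=robot.observe(); print(o["time"],o["ft_force"],o["gripper_width"])
robot.move_pose([.4752,-.1742,.26],[180,0,180])
robot.line_to([.4752,-.1742,.2165],vel=.08,guard=8)
robot.pause(.3)
o=robot.observe(); print(o["time"],o["tool_pos"],o["tcp_rot"],o["ft_force"],o["gripper_width"])
a=snap("scene","s1.png");b=snap("side","d1.png");w=snap("wrist","w1.png")
np.save("cw.npy",w[0],allow_pickle=True)
for n,q,f in(("s",a[0],0),("d",b[0],0),("w",w[0],1)):print(n,proj(q,[.4751,-.1743,.052],f),proj(q,[.4752,-.1742,.0585],f))
r=lambda i,x,y,w,h,W,H:cv2.resize(i[y:y+h,x:x+w],(W,H),interpolation=cv2.INTER_CUBIC)
cv2.imwrite("pics/m.png",np.hstack([r(a[1],223,160,40,60,260,390),r(b[1],220,190,40,60,260,390),r(w[1],225,190,60,90,260,390)]))
E
```

```text
6.775 [ 0.54060918  0.49350215 -2.76941584] 0.014701499183836318
9.0417 [ 0.47536736 -0.17435511  0.21691797] [-1.79976287e+02  3.25254708e-02  1.79996834e+02] [ 0.22136721 -1.09718751 -2.40305186] 0.0149615034652264
s [241.92686464 189.58278091] [241.91624941 187.92447426]
d [239.41266234 240.38026647] [239.39474729 237.96557625]
w [255.60734597 197.41813347] [255.73909878 200.09747215]
```

View pics/m.png

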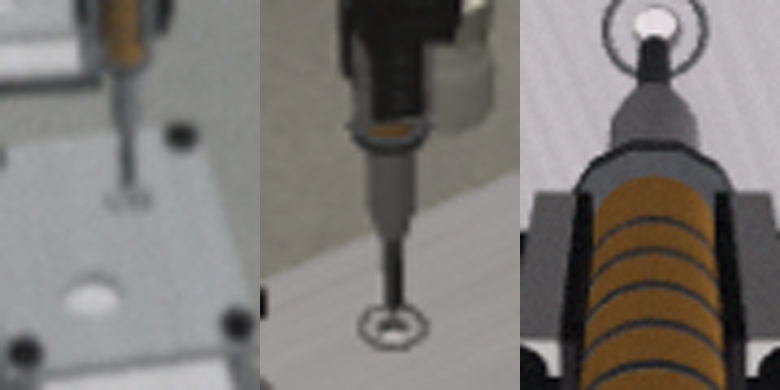

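All three views agree: the tip is directly over the ring (wrist crop: ring centre about (655,25), tip (653,38), as predicted). Next I'll enter the hole and feel for the sheet.

```bash
python3 - <<'E'
from h import *
f0=np.mean([robot.observe()["ft_force"] for _ in range(1)],0)
t=robot.line_to([.4752,-.1742,.187],vel=.015,guard=2.5)
o=robot.observe(); print(t,o["time"],o["tool_pos"],o["ft_force"]-f0,"tip",o["tool_pos"][2]-.158)
robot.pause(.2);o=robot.observe(); print(o["tool_pos"],o["ft_force"]-f0); np.save("f0.npy",f0)
E
```

```text
True 10.5333 [ 0.47512765 -0.17416282  0.19426436] [ 0.34274884 -1.03613325  4.44363049] tip 0.03626435539071077
[ 0.47504057 -0.17414081  0.19413634] [ 0.65999292 -1.75089813  4.21966646]
```

Touched at tip z of about 0.036, which is inside the sheet range. Now I'll press in small steps and watch for the force drop.

```bash
python3 - <<'E'
from h import *
f0=np.load("f0.npy"); z=.1941; pk=0
c,i0=snap("wrist","wa.png")
for k in range(18):
    z-=.0003
    robot.line_to([.4752,-.1742,z],vel=.01); robot.pause(.05)
    o=robot.observe(); f=(o["ft_force"]-f0); print(round(z,4),o["tool_pos"][2].round(5),f.round(1)); pk=max(pk,f[2])
    if pk>8 and f[2]<pk*.72: print("TRIP"); break
    if f[2]>18: print("too hard"); break
c,i1=snap("wrist","wb.png"); s,d=snap("side","d2.png")
print(o["time"],o["tool_pos"],o["tcp_rot"],o["gripper_width"])
r=lambda i:cv2.resize(i[190:380,200:310],(255,440),interpolation=cv2.INTER_CUBIC)
cv2.imwrite("pics/t.png",np.hstack([r(i0),r(i1),cv2.resize(d[170:270,210:268],(255,440))]))
E
```

```text
0.1938 0.19387 [ 0.9 -1.9  4.8]
0.1935 0.19358 [-0.3 -1.6  5.4]
0.1932 0.19328 [-0.  -1.5  5.9]
0.1929 0.193 [ 0.2 -1.3  6.7]
0.1926 0.19279 [-0.  -1.5  7.2]
0.1923 0.19254 [ 0.1 -1.4  7.8]
0.192 0.19234 [-0.2 -0.1  8.4]
0.1917 0.19214 [ 0.4 -0.3  9.2]
0.1914 0.19192 [-0.6 -0.6 10.4]
0.1911 0.19167 [ 0.3 -0.6 10.8]
0.1908 0.19148 [-0.4 -0.8 11.5]
0.1905 0.19128 [ 0.1 -1.  11.8]
0.1902 0.19105 [-0.9 -0.5 11.9]
0.1899 0.19077 [-1.3 -0.8 11.9]
0.1896 0.18972 [ 0.4 -1.7  6.3]
TRIP
15.2833 [ 0.47523273 -0.17422361  0.18972349] [ 1.79945574e+02 -8.06892679e-02 -1.79997021e+02] 0.01461212877641359
```

View pics/t.png

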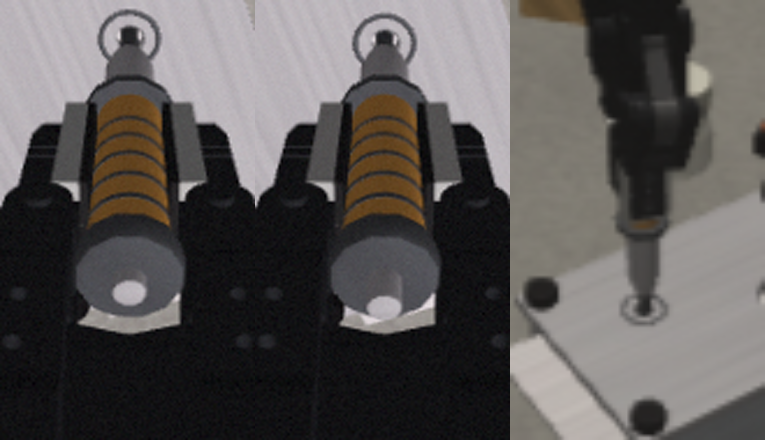

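The pin is clearly standing out after the snap (left before, right after), and the force dropped from 11.9 to 6.3 N. Now I'll retract and hang the punch back.

```bash
python3 - <<'E'
from h import *
f0=np.load("f0.npy")
robot.line_to([.4752,-.1742,.22],vel=.05)
robot.line_to([.4752,-.1742,.275],vel=.1)
robot.move_pose([.5172,.1599,.275],[180,0,180]); robot.pause(.3)
o=robot.observe(); print(o["time"],o["tool_pos"],o["gripper_width"])
t=robot.line_to([.5172,.1599,.168],vel=.06,guard=6); o=robot.observe(); print(t,o["tool_pos"],o["ft_force"]-f0)
if not t:
    t=robot.line_to([.5172,.1599,.1615],vel=.01,guard=2.5); o=robot.observe(); print(t,o["time"],o["tool_pos"],(o["ft_force"]-f0))
c,i=snap("wrist","we.png"); s,d=snap("side","d3.png")
cv2.imwrite("pics/e.png",np.hstack([cv2.resize(i,(533,400)),cv2.resize(d[80:200,190:270],(267,400))]))
E
```

```text
18.4167 [0.51740964 0.159187   0.27502074] 0.015049539468015962
False [0.51738735 0.15990527 0.16835299] [-0.68623408 -0.31284936 -1.35239966]
True 20.8083 [0.51724851 0.15990177 0.16418384] [-0.05157295 -0.25274496  7.07083239]
```

View pics/e.png

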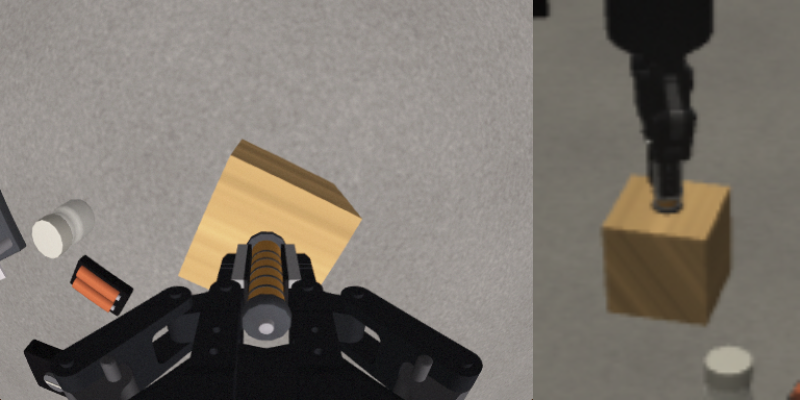

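The collar is seated at the original height (0.1642), and the view matches the first grasp. Next I'll release and retreat.

```bash
python3 - <<'E'
from h import *
robot.set_gripper(.085); robot.pause(.2)
robot.line_to([.5172,.1599,.275],vel=.08)
robot.move_pose([.595,.157,.27],[180,0,180]); robot.pause(.3)
c,i=snap("wrist","wf.png"); s,d=snap("side","d4.png"); a=snap("scene","s4.png")
print(robot.observe()["time"])
cv2.imwrite("pics/f.png",np.hstack([cv2.resize(i[56:156,207:307],(400,400)),cv2.resize(d[90:210,190:290],(333,400))]))
E
```

```text
24.2
```

View pics/f.png

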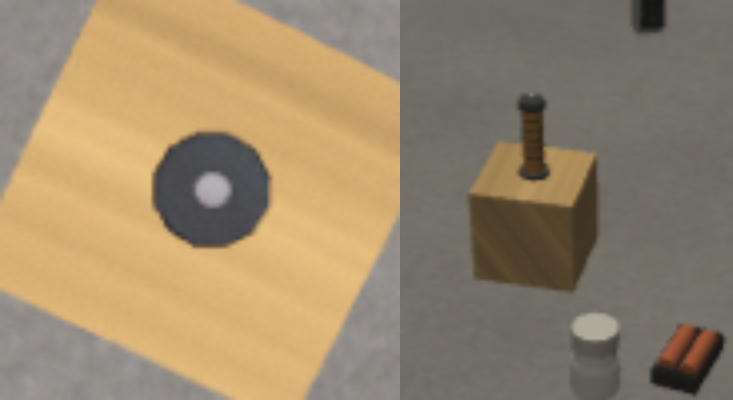

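The punch hangs upright in the stand, pin back in, and the bystanders haven't moved.

```bash
python3 -c "
from plant import robot
print(robot.job_done())"
```

```text
the job is handed in; nothing more can be done
None
```

The sheet is marked: the punch tripped once through the middle jig's guide hole (force fell from 11.9 to 6.3 N and the pin jumped), it hangs back in its stand, and the job was handed in at about 24 s.

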